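# Close the solvent reservoir with its click-stop bayonet cap

## Robot

A 6-joint arm with a two-finger parallel gripper is mounted at the origin on the work surface. World frame = base frame: x ahead of the robot, y to its left, z up, the work surface at z = 0. Lengths are in m, angles in rad, forces in N, time in s.
With the tool pointing down it reaches from about 0.325 to 0.9 m from the base axis. Payload 3.5 kg.
Tool frame: the origin (TCP) lies between the finger pads; the fingertips stand 25 mm ahead of it and the grasp point (between the pads) lies 6 mm ahead of it; z points along the fingers, y is the direction in which the jaws open and shut (so a half turn about z gives the same grasp; the last joint's range is limited). The gripper opens to 85 mm and grips with 20 to 120 N. Pads are 22 mm wide; open, the fingers measure 114 mm over their backs; the gripper's body (76 mm by 85 mm) begins 54 mm behind the grasp point. The pads swing forward as they close: fully open they stand 13 mm farther back than shut.
Start: joints at [-1.452, 0.276, -0.026, 1.268, 0, 1.467], TCP at [0.137, -0.61, 0.256] pointing down, gripper open.
Joint ranges: [-3.12, 3.12], [-0.85, 1.88], [-1.08, 1.24], [-1.95, 2.15], [-1.57, 1.53], [-3.14, 3.14]. Speed limits (rad/s): [2.57, 2.57, 3.14, 3.14, 3.14, 3.14].

## Interface

Orientations are given as a unit quaternion [w, x, y, z].
In Python, from cell import bot gives the robot as it stands. The module is installed in compiled form; this text tells all that it offers.
- The arm moves only by the tool play_rows, never from a script. Its argument "plan" is a list of rows, each a list of 7 numbers: the turn, a rotation vector about the tool's x, y, z in degrees, then the shift along the tool's x, y, z in m, then the opening, from 0 (shut) to 1 (fully open). In form: [[wx, wy, wz, x, y, z, hand], ...]. A call has 1 to 12 rows; each row shifts and turns the commanded pose from where the row before left it, along the tool's axes as they then stand; what a row does not reach is not made up. A row lasts 1/8 s, in which the tool goes at most 62.5 mm and 10.7 degrees, less where a joint would pass 70% of its speed; a pose out of reach is approached as far as the arm can. A call is refused whole if a number of a shift passes 0.0625 or a number of a turn 10.7, either way. A call with a gripper value outside its range is refused whole. The fingers move at their own pace and stop on an object; "grip_force" is the grip in N (left out, the last holds). Time passes only in rows, so rows that do not move let the fingers close. It gives the time, the measured TCP pose, the force and the opening at its end, in the units of the state.
- bot.read_state(): the state, without advancing time (a new reading comes with each control period).
- bot.camera(name): name is "scene" or "top" or "wrist"; returns a dict with "pixels" (420x560x3 uint8, blue, green, red), "range_z" (420x560 float32, m along the optical axis (not along the pixel's ray), 0 where there is no reading), "camera_matrix" (3x3 intrinsics, pixels), "pose" (4x4, takes a point from camera to world coordinates); the wrist camera has in their place "T_tool_cam" (4x4, takes a point from camera to tool coordinates, whose origin is the TCP and whose axes are the flange's). Camera axes: x right, y down, z forward; pixel columns grow to the right and rows downward; lengths in m; the calibration is good to about 2 mm. A picture is of the moment at which its call begins: read the wrist's pose just before it.
- bot.job_done(): hands the job in, once; it reports no verdict.
Trained networks look in a picture, given as the dict that the camera call returned (one of the last four; its "shot" number tells which), for a name from the list of things; names that differ only in an ending like _2 or _b are one class to them, and where a whole thing is asked for, a point or a joint stands for the part that bears it (a point fixed in the world has none). Each returns a list of dicts, best first, with "confidence" (0 to 1); they miss things now and then, are a little off and sometimes report something else, mostly with a low value. They report only what shows in the picture. A call takes as long as a camera call.
- bot.spot_in(picture, label): "box" ([centre column, centre row, width, height] in pixels, round what is visible of it).
- bot.landmark_of(picture, label): "centre" ([column, row] in pixels: a listed point, or the origin of a listed thing).
The state is a dict: "time": time; "joints": joint angles; "joint_vel": joint speeds; "joint_torque": joint torques, N m; "position": TCP position; "ee_rot": TCP orientation; "wrist_force": force on the tool from outside, world axes, zero at the start; "ft_torque": the same for the moment, N m; "gripper_width": finger opening in m.
Only numpy, scipy, OpenCV 4.12 (cv2) and the standard library are available. Lean on these libraries where they do the work, as an engineer would, in place of code of your own. Each camera call takes 0.05 s, during which the arm holds its last target.

## Task

Take the blue click-stop cap from its rubber stand and close the filler port on the cream solvent tank: drop its tongue through the slot, press it down gently against the sprung seal and turn it clockwise to the stop, then on until its ratchet has clicked twice, no more. Let go, leaving the cap locked in the port, and leave the jar, beaker, amber bottle and pipette where they are.

Things in the scene. Friction and masses are not known exactly. Their poses are not given: they have to be found in the camera images.
- cap: Click-stop bayonet cap, 0.16 kg: blue disc 64 mm across and 14 mm high, on top a white grip bar 54 mm long (cap's x), 14 mm wide (y), 28 mm tall. Origin: centre of the disc's underside, z up. A steel tongue hangs below (see tongue_foot), linked to the disc by a ratchet that rides up at 0.2 and clicks at 0.4 N m as the disc turns clockwise, and locks the other way. Starts on the stand, any yaw.
- cap_grip (a point): Middle of the cap's grip bar, 37 mm above the disc's underside (23 mm above the disc's top, 5 mm under the bar's top): a good height to grip, across the 14 mm width.
- tongue (a joint): Angle by which the cap's disc has been turned clockwise (seen from above) past its tongue: 0 at the start, grows by 0.35 rad (20 degrees) at each click of the ratchet (two clicks: 0.70). It stays near 0 while tongue and disc turn together.
- tongue_foot (a point): Centre of the underside of the cap's steel tongue, 11.5 mm below the disc's underside. The tongue is a flat bar 44 mm long (this point's x), 9 mm wide and 6 mm thick on a round shank 9 mm thick and 5.5 mm long. At the start it is parallel to the cap's grip bar.
- port (a point): Filler port: centre of the slot's mouth, on the upper face of a 76 mm square steel flange on the tank, 115 mm above the bench. The slot is 47.5 mm long (this point's x) and 12.5 mm wide, through a 4 mm lip; the tongue has 1.75 mm play all round and fits either end first.
- seal (a joint): How far (m) the sprung rubber seal under the lip is pressed down: 0 at rest, 7 mm below the port's mouth, where it meets the tongue's foot. It pushes up with 6 N, and 0.6 N more per mm. At 3 mm (8 N) the tongue just clears the lip; at 4.5 mm (8.7 N) the cap's disc rests on the flange.
- tank: Cream solvent tank, fixed: 200 mm (x) by 160 mm (y), 95 mm high, origin at the centre of its underside, port above it with the same axes. A cap pressed down turns clockwise with little drag to a hidden stop 0.6 to 1.6 rad from the slot (differs each time: feel it), then its ratchet clicks. Not pressed, the tongue jams in the slot. Turned, the seal holds it under the lip, so the hand may re-grip.
- stand: Black rubber ring-shaped cup, fixed, 72 mm outside, 52 mm inside, 20 mm high, on whose rim the cap's disc rests, tongue hanging inside; origin: centre of its underside.
- pill_jar: White jar with a grey cap, 48 mm in diameter, 60 mm high, near the stand; loose, to be left alone. Origin: centre of its underside.
- beaker: Glass beaker, 72 mm in diameter, 85 mm high, loose, to be left alone. Origin: centre of its underside.
- amber_bottle: Amber bottle, 56 mm in diameter, 110 mm high, loose, to be left alone. Origin: centre of its underside.
- pipette: Grey hand pipette lying on the bench, 250 mm long, 26 mm thick, loose, to be left alone. Origin on the bench under its middle; x along it.
- flange: The steel flange and lip of the port, a 76 mm square plate 4 mm thick; origin: centre of its underside, 111 mm above the bench, axes as the tank. It bends: the cap must not bear on it (disc on its face, tongue on its edges) with more than 25 N. The seal and the turn stop carry their own loads, which do not count.

How it is judged:
On the way, in this order (a step that is already met when the one before it is completed fails the run):
1. the tongue is through the slot: its foot more than 6 mm below the port's mouth and within 3 mm of its centre, not yet turned (within 0.2 rad of the slot) (z of tongue_foot in the frame of port below -0.006 m and horizontal distance between tongue_foot and port below 0.003 m and angle between the x axis of tongue_foot and the x axis of port, either way round below 0.2 rad), for 0.05 s.
2. the tongue is turned under the lip, more than 0.5 rad from the slot, with less than two clicks yet (angle between the x axis of tongue_foot and the x axis of port, either way round above 0.5 rad and z of tongue_foot in the frame of port below -0.008 m and value of joint tongue below 0.5 rad), for 0.05 s.
3. the ratchet has clicked twice with the tongue turned under the lip, more than 0.5 rad from the slot (value of joint tongue above 0.63 rad and angle between the x axis of tongue_foot and the x axis of port, either way round above 0.5 rad), for 0.05 s.
At the end, for the whole second after the job is handed in: The cap is locked and at rest in the port: tongue under the lip (foot 8 to 13.5 mm below the mouth), within 4 mm of the port's centre, turned more than 0.4 rad from the slot, cap upright within 0.12 rad, the ratchet two clicks on (0.62 to 0.97 rad), and released (angle between the x axis of tongue_foot and the x axis of port, either way round above 0.4 rad and value of joint tongue between 0.62 and 0.97 rad and z of tongue_foot in the frame of port between -0.0135 and -0.008 m and horizontal distance between tongue_foot and port below 0.004 m and angle between cap's own z axis and vertical below 0.12 rad and linear speed of cap below 0.02 m/s); the robot touches nothing.
It fails at once if the cap (disc or tongue) bears on the port's flange with more than 25 N (contact force between cap and flange above 25 N).
It fails at once if the ratchet is clicked a third time (value of joint tongue above 0.97 rad).
It fails at once if a bystander (pill jar, beaker, amber bottle or pipette) is moved more than 30 mm (distance of any of pill_jar, beaker, amber_bottle, pipette from where it was at the start of the episode above 0.03 m).
It also fails if it takes over 69 s, if anything falls off the work surface, if the arm or the gripper's body presses on something with over 40 N, if the wrist force passes 120 N, or if a joint passes its speed limit or range.

## Working session

There is one attempt and no reset: what is moved stays moved. The work goes in short steps, Python scripts to look and compute and a tool call to move; the robot and the scene stay as the last step left them, time stands still between calls to the robot, and variables do not carry over. Pictures are saved under pics/ and viewed, and the job is handed in when it is done.

Besides the shell and the picture viewer there is one more tool, called after "Emit:" in YAML: its name, and indented under it one key for each argument. play_rows: Moves the arm, as the interface text tells. Its arguments: {"type":"object","properties":{"plan":{"type":"array"},"grip_force":{"type":"number"}},"required":["plan"]}

```bash
mkdir -p pics
cat > h.py <<'E'
import numpy as np,cv2
from scipy.spatial.transform import Rotation as R
from cell import bot
def Rq(q): return R.from_quat([q[1],q[2],q[3],q[0]])
def st(): 
    s=bot.read_state(); return s
def campose(p,s):
    if 'pose' in p: return np.array(p['pose'])
    T=np.eye(4);T[:3,:3]=Rq(s['ee_rot']).as_matrix();T[:3,3]=s['position']
    return T@np.array(p['T_tool_cam'])
def ray(p,s,uv):
    T=campose(p,s);K=np.array(p['camera_matrix'])
    d=T[:3,:3]@np.linalg.inv(K)@np.array([uv[0],uv[1],1.]);return T[:3,3],d
def atz(p,s,uv,z):
    o,d=ray(p,s,uv);return o+d*(z-o[2])/d[2]
def cloud(p,s):
    Z=p['range_z'];h,w=Z.shape;K=np.array(p['camera_matrix'])
    u,v=np.meshgrid(np.arange(w),np.arange(h))
    P=np.stack([(u-K[0,2])/K[0,0]*Z,(v-K[1,2])/K[1,1]*Z,Z],-1)
    T=campose(p,s);return P@T[:3,:3].T+T[:3,3]
E
python3 - <<'E'
from h import *
s=st();print(s)
for c in ['top','scene','wrist']:
    s=st();p=bot.camera(c);cv2.imwrite(f'pics/{c}0.png',p['pixels'])
    for l in ['cap','cap_grip','port','tank','stand','pill_jar','beaker','amber_bottle','pipette']:
        for r in bot.landmark_of(p,l)[:1]: print(c,l,r['centre'],round(r['confidence'],2))
E
```

```text
{'time': 0.0, 'joints': array([-1.45240971e+00,  2.77175149e-01, -2.78910581e-02,  1.26799504e+00,
       -7.99236768e-06,  1.46737961e+00]), 'joint_vel': array([ 0.00024917,  0.00111665, -0.00026117,  0.00114356, -0.00017291,
       -0.00016483]), 'joint_torque': array([-2.43076196e-03, -4.45511055e+01,  2.95200956e+01,  1.63847452e-02,
       -9.60578996e-05,  9.46162061e-06]), 'position': array([ 0.13738526, -0.60897125,  0.25512867]), 'ee_rot': array([-1.13239755e-03,  9.93856073e-01,  1.10674407e-01, -1.24723860e-05]), 'wrist_force': array([-0.92176929, -0.06821169,  0.35299094]), 'ft_torque': array([0.00759335, 0.0202253 , 0.01121934]), 'gripper_width': 0.08516277517436557}
top cap [345.8, 173.8] 0.62
top cap_grip [347.8, 173.3] 0.86
top port [213.9, 225.6] 0.95
top tank [221.7, 227.7] 0.58
top stand [349.0, 176.3] 0.43
top pill_jar [345.6, 242.6] 0.61
top beaker [149.0, 300.9] 0.6
top amber_bottle [390.5, 146.1] 0.66
top pipette [412.1, 223.5] 0.95
scene cap [275.0, 305.3] 0.97
scene cap_grip [269.8, 298.6] 0.63
scene port [316.4, 169.2] 0.7
scene tank [314.5, 190.7] 0.94
scene stand [269.7, 309.0] 0.6
scene pill_jar [229.1, 259.9] 0.92
scene beaker [306.3, 123.3] 0.79
scene amber_bottle [258.0, 370.0] 0.64
scene pipette [184.5, 323.2] 0.67
```

View pics/top0.png

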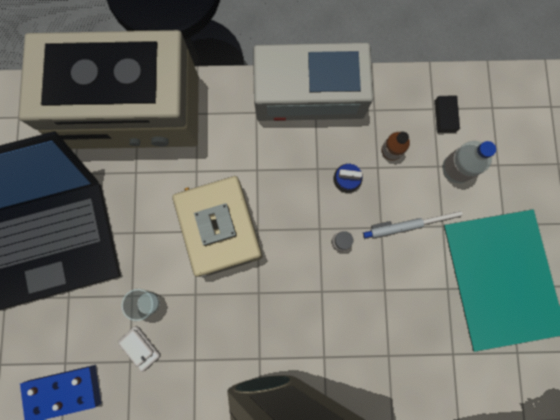

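View pics/scene0.png

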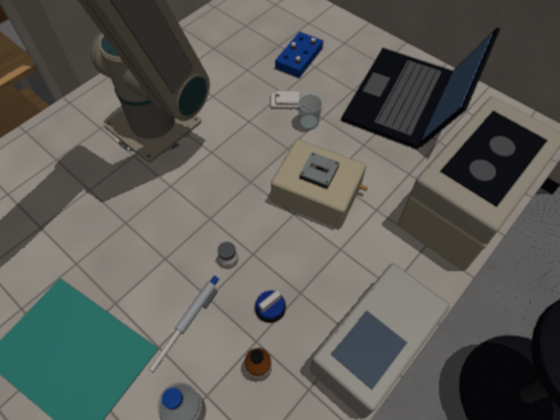

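Run:
```python
from h import *
s=st();p=bot.camera('top');P=cloud(p,s)
print(p['camera_matrix'],p['pose'])
for n,uv,z in [('grip',(347.8,173.3),.057),('port',(213.9,225.6),.115),('stand',(349,176.3),0),('jar',(345.6,242.6),0),('beaker',(149,300.9),0),('amber',(390.5,146.1),0),('pip',(412,223.5),0)]:
    print(n,atz(p,s,uv,z).round(4))
img=p['pixels'].astype(int);b,g,r=img[...,0],img[...,1],img[...,2]
m=(b>110)&(b-r>60)&(b-g>25)
m[:, :300]=0
pts=P[m];print('blue',m.sum(),np.median(pts,0),pts[:,:2].min(0),pts[:,:2].max(0))
c=pts[:,:2].mean(0)
tip=(P[...,2]>.052)&(np.hypot(P[...,0]-c[0],P[...,1]-c[1])<.034)
q=P[tip];print(len(q),q.mean(0),q[:,2].max())
q2=q[:,:2].astype(np.float32);print(cv2.minAreaRect(q2))
sl=(P[...,2]>.105)&(P[...,2]<.125);
o=atz(p,s,(213.9,225.6),.115)
sl&=np.hypot(P[...,0]-o[0],P[...,1]-o[1])<.08
q=P[sl];print(len(q),np.median(q,0),cv2.minAreaRect(q[:,:2].astype(np.float32)))
tk=(P[...,2]>.085)&(P[...,2]<.105)&(np.hypot(P[...,0]-o[0],P[...,1]-o[1])<.14)
q=P[tk];print(len(q),cv2.minAreaRect(q[:,:2].astype(np.float32)))
```

```text
[[435.42703052   0.         281.54171387]
 [  0.         435.42703052 212.51112225]
 [  0.           0.           1.        ]] [[-0.02212396 -0.98745228  0.15636026  0.38455752]
 [-0.99975303  0.021523   -0.00553569 -0.01319117]
 [ 0.00210089 -0.15644411 -0.98768458  1.07969336]
 [ 0.          0.          0.          1.        ]]
grip [ 0.6388 -0.1809  0.057 ]
port [0.511 0.133 0.115]
stand [ 0.645  -0.1929  0.    ]
jar [ 0.4764 -0.1767  0.    ]
beaker [0.345  0.3077 0.    ]
amber [ 0.7224 -0.3035  0.    ]
pip [ 0.5205 -0.345   0.    ]
blue 417 [ 0.65329278 -0.2106757   0.03619357] [ 0.38455752 -0.48415831] [ 0.67469681 -0.01319117]<stdin>:12: RuntimeWarning: Mean of empty slice.
  ret = um.true_divide(
Traceback (most recent call last):
ValueError: zero-size array to reduction operation maximum which has no identity
```

Run:
```python
from h import *
s=st();p=bot.camera('wrist');print(np.array(p['T_tool_cam']).round(4),p['camera_matrix'])
s=st();p=bot.camera('top');P=cloud(p,s)
img=p['pixels']
crop=cv2.resize(np.hstack([img[140:215,310:385],img[188:263,178:253]]),None,fx=5,fy=5,interpolation=cv2.INTER_CUBIC);cv2.imwrite('pics/crop0.png',crop)
print('capz',P[174,349],P[180,340],'flange',P[215,205],P[240,225],'tank',P[255,200])
```

```text
[[-2.000e-04 -9.544e-01 -2.986e-01  7.650e-02]
 [ 1.000e+00 -6.000e-04  1.200e-03  1.000e-04]
 [-1.300e-03 -2.986e-01  9.544e-01 -1.176e-01]
 [ 0.000e+00  0.000e+00  0.000e+00  1.000e+00]] [[325.61662658   0.         279.61743583]
 [  0.         325.61662658 210.44597599]
 [  0.           0.           1.        ]]
capz [ 0.63557897 -0.18278208  0.06259742] [ 0.62707339 -0.16413982  0.03782112] flange [0.53506311 0.1526217  0.11696816] [0.48018235 0.11080701 0.09493397] tank [0.44742884 0.16693779 0.09631792]
```

View pics/crop0.png

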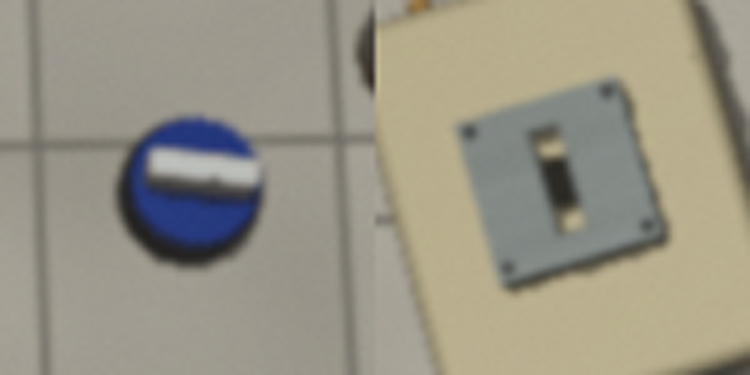

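Emit:
play_rows:
  plan:
    - [0, 0, 0, 0.0485, -0.0256, 0.0045, 1]
    - [0, 0, 0, 0.0485, -0.0256, 0.0045, 1]
    - [0, 0, 0, 0.0485, -0.0256, 0.0045, 1]
    - [0, 0, 0, 0.0485, -0.0256, 0.0045, 1]
    - [0, 0, 0, 0.0485, -0.0256, 0.0045, 1]
    - [0, 0, 0, 0.0485, -0.0256, 0.0045, 1]
    - [0, 0, 0, 0.0485, -0.0256, 0.0045, 1]
    - [0, 0, 0, 0.0485, -0.0256, 0.0045, 1]
    - [0, 0, 0, 0.0485, -0.0256, 0.0045, 1]
    - [0, 0, 0, 0.0485, -0.0256, 0.0045, 1]
    - [0, 0, 0, 0.0485, -0.0256, 0.0045, 1]
    - [0, 0, 0, 0.0485, -0.0256, 0.0045, 1]

```text
time: 3.15
position: [0.639, -0.1807, 0.2023]
ee_rot: [0.0, 0.994, 0.111, 0.0]
wrist_force: [-0.1, 0.1, -0.2]
gripper_width: 0.0854
```

Emit:
play_rows:
  plan:
    - [0, 0, -10, 0, 0, 0, 1]
    - [0, 0, -10, 0, 0, 0, 1]
    - [0, 0, -10, 0, 0, 0, 1]
    - [0, 0, -10, 0, 0, 0, 1]
    - [0, 0, -10, 0, 0, 0, 1]
    - [0, 0, -10, 0, 0, 0, 1]
    - [0, 0, -10, 0, 0, 0, 1]
    - [0, 0, 0, 0, 0, 0, 1]
    - [0, 0, 0, 0, 0, 0, 1]

```text
time: 4.28
position: [0.6377, -0.182, 0.2023]
ee_rot: [-0.0, 0.751, 0.66, -0.0]
wrist_force: [0.0, -0.1, 0.4]
gripper_width: 0.0855
```

```bash
cat > look.py <<'E'
from h import *
import sys
def look(n,labels):
    s=st();p=bot.camera('wrist');cv2.imwrite(f'pics/{n}.png',p['pixels'])
    print(s['time'],s['position'].round(4),'yaw',np.degrees(np.arctan2(*Rq(s['ee_rot']).as_matrix()[[1,0],0])).round(2),'tilt',Rq(s['ee_rot']).as_matrix()[:,2].round(4),'q',s['joints'].round(3),'F',s['wrist_force'].round(2),'T',s['ft_torque'].round(3),s['gripper_width'].round(4))
    for l,z in labels:
        for r in bot.landmark_of(p,l)[:2]: print(l,r['centre'],round(r['confidence'],2),atz(p,s,r['centre'],z).round(4))
    return s,p
E
python3 - <<'E'
from look import *
s,p=look('w1',[('cap_grip',.057),('cap',.020),('stand',0)])
P=cloud(p,s)
q=P[(P[...,2]>.054)&(P[...,2]<.072)&(np.hypot(P[...,0]-.638,P[...,1]+.182)<.05)]
print(len(q),q.mean(0),cv2.minAreaRect(q[:,:2].astype(np.float32)))
np.save('P1.npy',P)
E
```

```text
Traceback (most recent call last):
  File "look.py", line 5, in look
    print(s['time'],s['position'].round(4),'yaw',np.degrees(np.arctan2(*Rq(s['ee_rot']).as_matrix()[[1,0],0])).round(2),'tilt',Rq(s['ee_rot']).as_matrix()[:,2].round(4),'q',s['joints'].round(3),'F',s['wrist_force'].round(2),'T',s['ft_torque'].round(3),s['gripper_width'].round(4))
                                                                                                                                                                                                                                                            ^^^^^^^^^^^^^^^^^^^^^^^^
AttributeError: 'float' object has no attribute 'round'
```

View pics/w1.png

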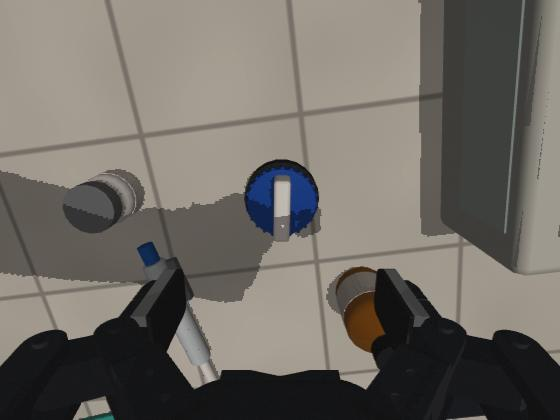

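```bash
sed -i "s/s\['gripper_width'\].round(4)/round(float(s['gripper_width']),4)/" look.py
python3 - <<'E'
from look import *
s,p=look('w1',[('cap_grip',.057),('cap',.020),('stand',0)])
P=cloud(p,s)
q=P[(P[...,2]>.054)&(P[...,2]<.072)&(np.hypot(P[...,0]-.638,P[...,1]+.182)<.05)]
print(len(q),q.mean(0),cv2.minAreaRect(q[:,:2].astype(np.float32)))
img=p['pixels'].astype(int)
print(P[190,282],P[180,282])
m=(img.min(2)>130)&(np.abs(P[...,2]-.062)<.006)&(np.hypot(P[...,0]-.638,P[...,1]+.182)<.06)
q=P[m];print(len(q),q.mean(0),cv2.minAreaRect(q[:,:2].astype(np.float32)))
# disc blue pixels depth
m=(img[...,0]>90)&(img[...,0]-img[...,2]>60);m[:, :200]=0
ys,xs=np.nonzero(m);pts=np.stack([xs,ys],1).astype(np.float32)
(cx,cy),rr=cv2.minEnclosingCircle(pts);print('disc',cx,cy,rr,atz(p,s,(cx,cy),.034).round(4))
E
```

```text
4.325 [ 0.6376 -0.182   0.2023] yaw 82.6 tilt [-1.e-04  0.e+00 -1.e+00] q [-0.375  0.373 -0.009  1.189  0.     1.325] F [-0.23  0.39 -0.23] T [-0.05  -0.043 -0.009] 0.0856
cap_grip [281.7, 211.2] 0.61 [ 0.6388 -0.1892  0.057 ]
cap [283.9, 197.6] 0.86 [ 0.6413 -0.1876  0.02  ]
1035 [ 0.63883008 -0.18683857  0.06154254] ((0.6386188864707947, -0.18821018934249878), (0.05343407765030861, 0.014015788212418556), 81.65510559082031)
[ 0.64153118 -0.1695601   0.06244862] [ 0.6425191  -0.1619972   0.05943429]
532 [ 0.64047534 -0.17710039  0.06180187] ((0.6398231983184814, -0.18207237124443054), (0.03936973959207535, 0.01256815530359745), 80.72606658935547)
disc 281.3694763183594 199.34237670898438 35.933753967285156 [ 0.6392 -0.1851  0.034 ]
```

Emit:
play_rows:
  plan:
    - [0, 0, 0.9, -0.0048, 0.0018, 0.035, 1]
    - [0, 0, 0, 0, 0, 0.04, 1]
    - [0, 0, 0, 0, 0, 0.035, 1]
    - [0, 0, 0, 0, 0, 0.02, 1]
    - [0, 0, 0, 0, 0, 0.008, 1]
    - [0, 0, 0, 0, 0, 0, 1]

```text
time: 5.28
position: [0.6392, -0.1871, 0.0647]
ee_rot: [0.0, 0.756, 0.655, 0.0]
wrist_force: [-0.1, -0.3, 0.4]
gripper_width: 0.0853
```

Emit:
play_rows:
  plan:
    - [0, 0, 0, 0, 0, 0, 0]
    - [0, 0, 0, 0, 0, 0, 0]
    - [0, 0, 0, 0, 0, 0, 0]
    - [0, 0, 0, 0, 0, 0, 0]
    - [0, 0, 0, 0, 0, 0, 0]
    - [0, 0, 0, 0, 0, 0, 0]
    - [0, 0, 0, 0, 0, 0, 0]
    - [0, 0, 0, 0, 0, 0, 0]
  grip_force: 60

```text
time: 6.28
position: [0.6392, -0.1872, 0.0648]
ee_rot: [0.0, 0.756, 0.655, 0.0]
wrist_force: [1.1, 0.6, 5.3]
gripper_width: 0.0129
```

Run:
```python
from look import *
s,p=look('w2',[('cap',.020)])
```

```text
6.275 [ 0.6392 -0.1872  0.0648] yaw 81.81 tilt [ 9.e-04 -4.e-04 -1.e+00] q [-0.382  0.493 -0.142  0.934 -0.     1.332] F [1.06 0.56 5.33] T [0.01  0.062 0.001] 0.0129
cap [283.0, 256.1] 0.55 [ 0.6413 -0.1884  0.02  ]
```

View pics/w2.png

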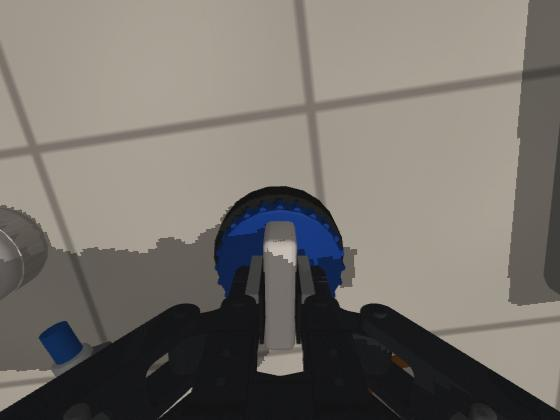

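```bash
cat > disc.py <<'E'
from look import *
from scipy.optimize import least_squares
def tool(s,X):
    return Rq(s['ee_rot']).as_matrix().T@(np.array(X)-s['position'])
def disc(s,p,zt):
    """cap centre in tool frame from upper outline of blue disc top plane at z=zt"""
    img=p['pixels'].astype(int);P=cloud(p,s)
    m=(img[...,0]>100)&(img[...,0]-img[...,2]>70)
    m[:, :190]=0;m[:,370:]=0
    nb,lab,stt,_=cv2.connectedComponentsWithStats(m.astype(np.uint8))
    e=[]
    for u in range(200,360):
        v=np.nonzero(m[:,u])[0]
        if len(v): e.append((u,v[0]))
    X=np.array([tool(s,atz(p,s,uv,zt)) for uv in e])
    f=lambda c:np.hypot(X[:,0]-c[0],X[:,1]-c[1])-.032
    r=least_squares(f,[0,0],loss='soft_l1',f_scale=.0005)
    print('disc tool xy',r.x.round(4),'rms',np.sqrt((f(r.x)**2).mean()).round(5),len(X))
    # bar front from depth
    q=P.reshape(-1,3);t=(q-s['position'])@Rq(s['ee_rot']).as_matrix()
    w=(img.min(2)>110).reshape(-1)&(np.abs(q[:,2]-(zt+.028))<.003)&(np.abs(t[:,1])<.012)&(np.abs(t[:,0])<.05)
    tt=t[w];
    if len(tt): print('bar x max',np.percentile(tt[:,0],[90,98,100]).round(4),'y',np.percentile(tt[:,1],[3,50,97]).round(4),'z',q[w][:,2].mean())
    d=q[(img[...,0]-img[...,2]>70).reshape(-1)&(np.abs(t[:,0])<.035)&(np.abs(t[:,1])<.035)]
    print('disc z',np.median(d[:,2]),len(d))
    return r.x
E
python3 - <<'E'
from disc import *
s,p=look('w2',[]);disc(s,p,.034)
E
```

```text
6.375 [ 0.6392 -0.1871  0.0648] yaw 81.81 tilt [ 8.e-04 -3.e-04 -1.e+00] q [-0.382  0.493 -0.142  0.934 -0.     1.332] F [-0.45  0.2   5.09] T [0.064 0.027 0.002] 0.0131
disc tool xy [-0.0019  0.0004] rms 0.001 116
bar x max [0.0247 0.0251 0.0255] y [-0.0055  0.0017  0.0066] z 0.061436491648440616
disc z 0.033903390533770505 2381
```

Emit:
play_rows:
  plan:
    - [0, 0, 0, 0, 0, 0.0, 0]
    - [0, 0, 0, 0, 0, -0.02, 0]
    - [0, 0, -10, 0, 0, -0.05, 0]
    - [0, 0, -10.2, 0, 0, -0.05, 0]
    - [0, 0, -10.2, 0, 0, -0.045, 0]
    - [0, 0, -10.2, 0, 0, 0, 0]
    - [0, 0, -10.2, 0, 0, 0, 0]
    - [0, 0, -10.2, 0, 0, 0, 0]
    - [0, 0, -10.2, 0, 0, 0, 0]
    - [0, 0, -10.2, 0, 0, 0, 0]
    - [0, 0, -10.2, 0, 0, 0, 0]
    - [0, 0, -10.2, 0, 0, 0, 0]

```text
time: 7.92
position: [0.6381, -0.1867, 0.2293]
ee_rot: [-0.001, -0.034, 0.999, 0.0]
wrist_force: [-0.7, 0.7, -1.2]
gripper_width: 0.0126
```

Emit:
play_rows:
  plan:
    - [0, 0, -10, 0, 0, 0, 0]
    - [0, 0, 0, -0.003, 0.0487, 0, 0]
    - [0, 0, 0, -0.003, 0.0487, 0, 0]
    - [0, 0, 0, -0.003, 0.0487, 0, 0]
    - [0, 0, 0, -0.003, 0.0487, 0, 0]
    - [0, 0, 0, -0.003, 0.0487, 0, 0]
    - [0, 0, 0, -0.003, 0.0487, 0, 0]
    - [0, 0, 0, -0.003, 0.0487, 0, 0]
    - [0, 0, 0, 0, 0, 0, 0]
    - [0, 0, 0, 0, 0, 0, 0]

```text
time: 9.18
position: [0.5787, 0.1492, 0.2293]
ee_rot: [-0.0, -0.119, 0.993, -0.0]
wrist_force: [1.0, -0.6, -1.2]
gripper_width: 0.0128
```

Run:
```python
from disc import *
s,p=look('w3',[('port',.115),('flange',.111),('tank',0)]);
zb=s['position'][2]-.0648+.034
disc(s,p,zb)
P=cloud(p,s);img=p['pixels'].astype(int)
np.savez('w3.npz',P=P,pos=s['position'],q=s['ee_rot'])
o=np.array([.511,.133])
sl=(P[...,2]>.109)&(P[...,2]<.121)&(np.hypot(P[...,0]-o[0],P[...,1]-o[1])<.07)
q=P[sl];print(len(q),np.median(q,0),cv2.minAreaRect(q[:,:2].astype(np.float32)))
```

```text
9.175 [0.5787 0.1492 0.2293] yaw -166.36 tilt [-5.e-04 -7.e-04 -1.e+00] q [ 1.440e-01  2.440e-01 -1.270e-01  1.201e+00 -1.000e-03 -9.400e-02] F [ 0.96 -0.64 -1.23] T [0.051 0.004 0.017] 0.0128
port [273.2, 124.5] 0.65 [0.516  0.1289 0.115 ]
flange [279.3, 124.6] 0.9 [0.5153 0.133  0.111 ]
tank [277.5, 125.9] 0.97 [0.5217 0.1324 0.    ]
disc tool xy [ 0.0091 -0.0027] rms 0.0035 36
bar x max [-0.007   0.0153  0.0224] y [-0.0064 -0.0001  0.0059] z 0.2261208951513649
disc z 0.19812887908638716 303
11353 [0.51309289 0.13044401 0.11495584] ((0.5162649154663086, 0.1309315711259842), (0.07659643143415451, 0.07620445638895035), 16.162944793701172)
```

View pics/w3.png

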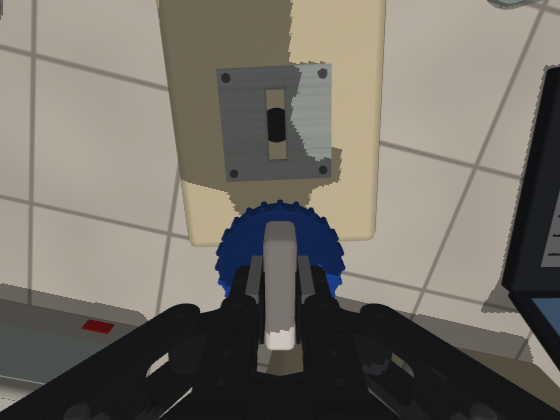

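Run:
```python
from disc import *
s,p=look('w4',[('port',.115)])
P=cloud(p,s);img=p['pixels']
Z=P[...,2]
t=(P-s['position'])@Rq(s['ee_rot']).as_matrix()
# slot mask in pixel space
m=np.zeros(Z.shape,np.uint8);m[78:172,255:300]=(Z[78:172,255:300]<.1095)
n,lab,stt,cen=cv2.connectedComponentsWithStats(m)
k=1+stt[1:,4].argmax();print(stt[k],cen[k])
ys,xs=np.nonzero(lab==k)
W=np.array([atz(p,s,(u,v),.115)[:2] for u,v in zip(xs,ys)])
print('slot mask rect @.115',cv2.minAreaRect(W.astype(np.float32)),W.mean(0))
# flange mask corners
f=((Z>.1095)&(Z<.121)).astype(np.uint8);f[:50]=0;f[195:]=0;f[:,:200]=0;f[:,345:]=0
n,l2,s2,c2=cv2.connectedComponentsWithStats(f);k=1+s2[1:,4].argmax()
hull=np.stack(np.nonzero(l2==k)[::-1],1);F=np.array([atz(p,s,uv,.115)[:2] for uv in hull])
print('flange rect',cv2.minAreaRect(F.astype(np.float32)))
print('z flange',np.median(Z[l2==k]))
cv2.imwrite('pics/slot.png',cv2.resize(img[55:195,205:345],None,fx=4,fy=4,interpolation=cv2.INTER_NEAREST))
# disc with relaxed blue
I=img.astype(int);b=(I[...,0]-I[...,2]>40)&(Z>.17)
zb=s['position'][2]-.0648+.034
e=[]
for u in range(205,356):
    v=np.nonzero(b[:,u])[0]
    if len(v): e.append((u,v[0]))
X=np.array([tool(s,atz(p,s,uv,zb)) for uv in e]);ff=lambda c:np.hypot(X[:,0]-c[0],X[:,1]-c[1])-.032
r=least_squares(ff,[0,0],loss='soft_l1',f_scale=.0005);print('disc',r.x,ff(r.x).std(),len(X))
br=(I.min(2)>70)&(np.abs(Z-(zb+.028))<.004)&(np.abs(t[...,1])<.012)&(np.abs(t[...,0])<.05)
q=t[br];print('bar max',np.percentile(q[:,0],[95,99,100]),cv2.minAreaRect(q[:,:2].astype(np.float32)))
# depth-based disc rim
dm=(np.abs(Z-zb)<.004)&(np.hypot(t[...,0],t[...,1])<.05); q=t[dm]; print('disc z',np.median(Z[dm]),zb,'xmax',q[:,0].max(),'y',q[:,1].min(),q[:,1].max())
```

```text
9.375 [0.5792 0.1481 0.2293] yaw -166.49 tilt [-2.e-04 -2.e-04 -1.e+00] q [ 0.142  0.244 -0.126  1.201 -0.    -0.093] F [-0.49 -0.32 -2.06] T [-0.053 -0.046 -0.041] 0.0126
port [278.7, 123.2] 0.97 [0.5148 0.1316 0.115 ]
[ 267   89   21   70 1226] [277.34665579 123.0269168 ]
slot mask rect @.115 ((0.515926718711853, 0.130894735455513), (0.04655241593718529, 0.012172743678092957), 16.073734283447266) [0.51518103 0.13069998]
flange rect ((0.5161517858505249, 0.13077329099178314), (0.07597101479768753, 0.07566183805465698), 16.13422203063965)
z flange 0.11497045595817382
disc [ 0.00100999 -0.00020256] 0.0006904468417398522 130
bar max [0.02399757 0.02525172 0.02572266] ((-0.0010777395218610764, -0.00028166547417640686), (0.05358370766043663, 0.013994697481393814), 0.29863807559013367)
disc z 0.19824471703817295 0.1985141706629878 xmax 0.032056270557498864 y -0.03350086753320832 0.032764207360546575
```

View pics/slot.png

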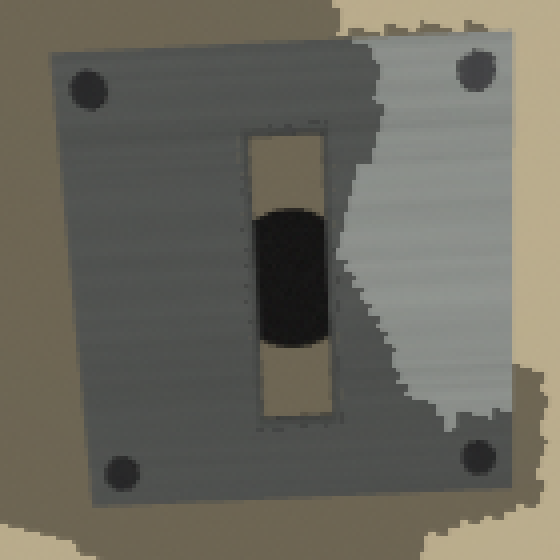

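Emit:
play_rows:
  plan:
    - [0, 0, 0, 0.0222, -0.0006, 0, 0]
    - [0, 0, 0, 0.0223, -0.0006, 0, 0]
    - [0, 0, 0, 0.0223, -0.0006, 0, 0]
    - [0, 0, -2.8, 0, 0, 0.02, 0]
    - [0, 0, 0, 0, 0, 0.02, 0]
    - [0, 0, 0, 0, 0, 0.005, 0]
    - [0, 0, 0, 0, 0, 0, 0]
    - [0, 0, 0, 0, 0, 0, 0]

```text
time: 10.48
position: [0.5153, 0.1318, 0.1852]
ee_rot: [0.001, -0.143, 0.99, -0.0]
wrist_force: [0.7, -0.8, -1.0]
gripper_width: 0.0131
```

```bash
cat > avg.py <<'E'
from h import *
def avg(n=8):
    A=[]
    for i in range(n):
        s=st();A.append([s['time'],*s['position'],np.degrees(np.arctan2(*Rq(s['ee_rot']).as_matrix()[[1,0],0])),*s['wrist_force'],*s['ft_torque'],*Rq(s['ee_rot']).as_matrix()[:2,2]]);bot.camera('wrist')
    A=np.array(A);print(A[:,:5].round(4));print(A.mean(0).round(4));return A
E
python3 - <<'E'
from avg import *
avg(6)
p=bot.camera('scene');cv2.imwrite('pics/s1.png',cv2.resize(p['pixels'][110:250,240:400],None,fx=4.5,fy=4.2,interpolation=cv2.INTER_CUBIC))
E
```

```text
[[ 1.047500e+01  5.153000e-01  1.318000e-01  1.852000e-01 -1.636053e+02]
 [ 1.052500e+01  5.154000e-01  1.319000e-01  1.853000e-01 -1.635983e+02]
 [ 1.057500e+01  5.153000e-01  1.319000e-01  1.852000e-01 -1.635935e+02]
 [ 1.062500e+01  5.151000e-01  1.319000e-01  1.851000e-01 -1.635912e+02]
 [ 1.067500e+01  5.150000e-01  1.319000e-01  1.850000e-01 -1.635888e+02]
 [ 1.072500e+01  5.149000e-01  1.319000e-01  1.848000e-01 -1.635901e+02]]
[ 1.060000e+01  5.152000e-01  1.319000e-01  1.851000e-01 -1.635945e+02
  8.520000e-02  1.776000e-01 -1.355700e+00  1.020000e-02  1.530000e-02
  6.000000e-03  1.400000e-03  2.000000e-04]
```

View pics/s1.png

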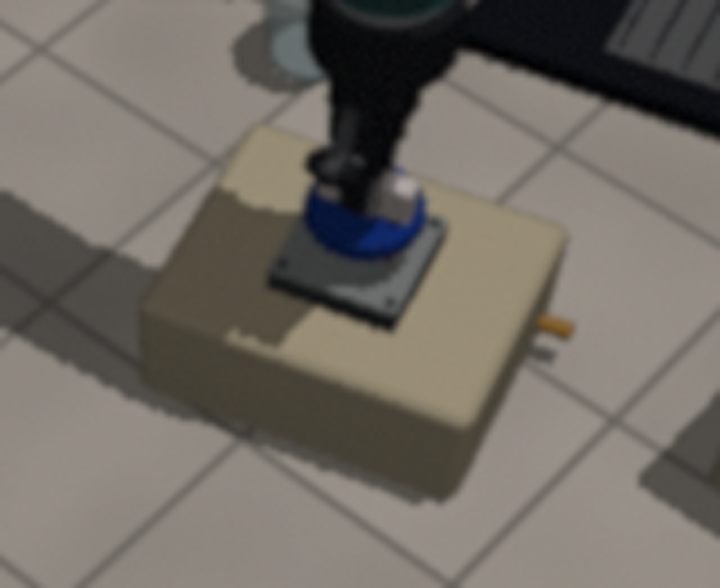

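Emit:
play_rows:
  plan:
    - [0, 0, 0, 0.0005, -0.0011, 0.003, 0]
    - [0, 0, 0, 0, 0, 0, 0]
    - [0, 0, 0, 0, 0, 0, 0]

```text
time: 11.2
position: [0.5142, 0.1306, 0.1812]
ee_rot: [-0.0, -0.143, 0.99, 0.0]
wrist_force: [0.4, 0.3, -1.8]
gripper_width: 0.0128
```

Run:
```python
from avg import *
from disc import tool
A=avg(4)
s=st();p=bot.camera('wrist');cv2.imwrite('pics/w5.png',p['pixels'])
P=cloud(p,s);Z=P[...,2]
t=(P-s['position'])@Rq(s['ee_rot']).as_matrix()
f=((Z>.1095)&(Z<.121)&(np.hypot(P[...,0]-.516,P[...,1]-.131)<.06))
print('front flange edge in tool, by y:')
for y0 in np.arange(-.035,.036,.01):
    m=f&(np.abs(t[...,1]-y0)<.004)
    if m.sum(): print(y0.round(3),np.percentile(t[...,0][m],99).round(4),m.sum())
q=t[f];print('y range',q[:,1].min(),q[:,1].max())
I=p['pixels'].astype(int);zb=s['position'][2]-.0308
br=(I.min(2)>70)&(np.abs(Z-(zb+.028))<.004)&(np.abs(t[...,1])<.012)&(np.abs(t[...,0])<.05)
q=t[br];print('bar',cv2.minAreaRect(q[:,:2].astype(np.float32)),np.percentile(q[:,0],[99,100]))
```

```text
[[ 1.120000e+01  5.142000e-01  1.306000e-01  1.812000e-01 -1.635943e+02]
 [ 1.125000e+01  5.143000e-01  1.306000e-01  1.813000e-01 -1.635971e+02]
 [ 1.130000e+01  5.144000e-01  1.307000e-01  1.813000e-01 -1.635913e+02]
 [ 1.135000e+01  5.144000e-01  1.306000e-01  1.813000e-01 -1.635940e+02]]
[ 1.127500e+01  5.143000e-01  1.306000e-01  1.813000e-01 -1.635942e+02
  3.753000e-01 -2.310000e-02 -1.692900e+00 -9.600000e-03 -7.700000e-03
 -1.800000e-02 -1.000000e-04  0.000000e+00]
front flange edge in tool, by y:
-0.035 0.0365 704
-0.025 0.0365 508
-0.015 0.0365 386
-0.005 0.0364 326
0.005 0.0364 316
0.015 0.0364 375
0.025 0.0363 515
0.035 0.0361 709
y range -0.038337629719745595 0.03811282459437014
bar ((-0.0010034125298261642, -0.00028732046484947205), (0.05343017354607582, 0.014032398350536823), 0.2997554540634155) [0.02521598 0.02573061]
```

View pics/w5.png

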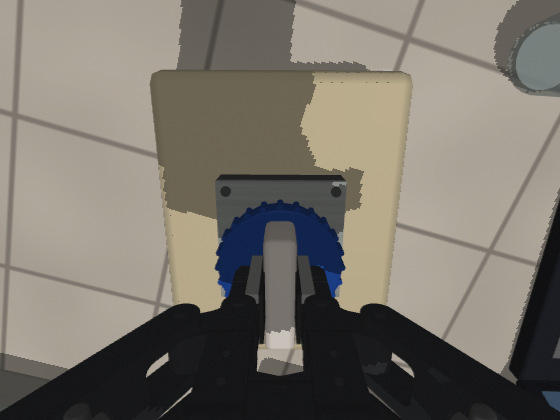

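Emit:
play_rows:
  plan:
    - [0, 0, 0, 0, 0, 0.006, 0]
    - [0, 0, 0, 0, 0, 0.003, 0]
    - [0, 0, 0, 0, 0, 0.001, 0]
    - [0, 0, 0, 0, 0, 0.001, 0]
    - [0, 0, 0, 0, 0, 0.001, 0]
  grip_force: 90

```text
time: 12.08
position: [0.5145, 0.1306, 0.1693]
ee_rot: [0.0, -0.143, 0.99, 0.0]
wrist_force: [0.1, -0.4, -2.2]
gripper_width: 0.0119
```

Run:
```python
from avg import *
avg(3)
```

```text
[[ 1.207500e+01  5.145000e-01  1.306000e-01  1.693000e-01 -1.635928e+02]
 [ 1.212500e+01  5.144000e-01  1.306000e-01  1.692000e-01 -1.635917e+02]
 [ 1.217500e+01  5.144000e-01  1.306000e-01  1.693000e-01 -1.635913e+02]]
[ 1.212500e+01  5.144000e-01  1.306000e-01  1.693000e-01 -1.635919e+02
  4.288000e-01 -3.551000e-01 -1.986800e+00  8.800000e-03 -2.400000e-03
 -1.710000e-02  1.000000e-04  0.000000e+00]
```

Emit:
play_rows:
  plan:
    - [0, 0, 0, 0, 0, 0.0015, 0]
    - [0, 0, 0, 0, 0, 0.0015, 0]
    - [0, 0, 0, 0, 0, 0.001, 0]
    - [0, 0, 0, 0, 0, 0.0005, 0]
    - [0, 0, 0, 0, 0, 0, 0]

```text
time: 12.85
position: [0.5143, 0.1307, 0.1648]
ee_rot: [-0.0, -0.143, 0.99, 0.0]
wrist_force: [-0.4, -0.1, -1.2]
gripper_width: 0.0127
```

Run:
```python
from avg import *
avg(3)
```

```text
[[ 1.285000e+01  5.143000e-01  1.307000e-01  1.648000e-01 -1.635920e+02]
 [ 1.290000e+01  5.144000e-01  1.306000e-01  1.648000e-01 -1.635929e+02]
 [ 1.295000e+01  5.144000e-01  1.306000e-01  1.648000e-01 -1.635915e+02]]
[ 1.290000e+01  5.144000e-01  1.306000e-01  1.648000e-01 -1.635922e+02
 -7.190000e-02 -9.770000e-02 -1.166600e+00 -9.900000e-03 -1.110000e-02
  7.000000e-04 -0.000000e+00 -0.000000e+00]
```

Emit:
play_rows:
  plan:
    - [0, 0, 0, 0, 0, 0.001, 0]
    - [0, 0, 0, 0, 0, 0.001, 0]
    - [0, 0, 0, 0, 0, 0.001, 0]
    - [0, 0, 0, 0, 0, 0.0005, 0]
    - [0, 0, 0, 0, 0, 0, 0]

```text
time: 13.62
position: [0.5146, 0.1307, 0.162]
ee_rot: [0.0, -0.143, 0.99, 0.0]
wrist_force: [-2.4, 0.7, 5.8]
gripper_width: 0.0124
```

Run:
```python
from avg import *
avg(3)
```

```text
[[ 1.362500e+01  5.146000e-01  1.307000e-01  1.620000e-01 -1.635907e+02]
 [ 1.367500e+01  5.146000e-01  1.307000e-01  1.620000e-01 -1.635925e+02]
 [ 1.372500e+01  5.146000e-01  1.307000e-01  1.620000e-01 -1.635902e+02]]
[ 1.367500e+01  5.146000e-01  1.307000e-01  1.620000e-01 -1.635911e+02
 -2.632400e+00  1.445000e-01  5.196000e+00 -4.490000e-02  5.002000e-01
  9.800000e-03  7.000000e-04  1.000000e-04]
```

Emit:
play_rows:
  plan:
    - [0, 0, 0, 0.0003, 0, 0.0005, 0]
    - [0, 0, 0, 0, 0, 0.0005, 0]
    - [0, 0, 0, 0, 0, 0.0005, 0]
    - [0, 0, 0, 0, 0, 0, 0]
    - [0, 0, 0, 0, 0, 0, 0]

```text
time: 14.4
position: [0.5146, 0.1307, 0.1608]
ee_rot: [0.001, -0.143, 0.99, 0.0]
wrist_force: [-1.8, -0.1, 6.8]
gripper_width: 0.012
```

Run:
```python
from avg import *
avg(3)
```

```text
[[ 1.440000e+01  5.146000e-01  1.307000e-01  1.608000e-01 -1.635913e+02]
 [ 1.445000e+01  5.146000e-01  1.306000e-01  1.607000e-01 -1.635933e+02]
 [ 1.450000e+01  5.146000e-01  1.307000e-01  1.608000e-01 -1.635871e+02]]
[ 1.445000e+01  5.146000e-01  1.307000e-01  1.608000e-01 -1.635906e+02
 -1.874600e+00 -2.668000e-01  6.281200e+00 -1.790000e-02  5.149000e-01
 -5.000000e-03  1.300000e-03  3.000000e-04]
```

Emit:
play_rows:
  plan:
    - [0, 0, 0, 0, 0, 0.0007, 0]
    - [0, 0, 0, 0, 0, 0, 0]
    - [0, 0, 5, 0, 0.0001, 0, 0]
    - [0, 0, 5, 0, 0.0001, 0, 0]
    - [0, 0, 0, 0, 0, 0, 0]

```text
time: 15.18
position: [0.5155, 0.1309, 0.1605]
ee_rot: [0.002, -0.056, 0.998, 0.0]
wrist_force: [-0.1, 1.2, 5.3]
gripper_width: 0.0126
```

Run:
```python
from avg import *
avg(2)
```

```text
[[ 1.517500e+01  5.155000e-01  1.309000e-01  1.605000e-01 -1.736216e+02]
 [ 1.522500e+01  5.155000e-01  1.309000e-01  1.605000e-01 -1.736031e+02]]
[ 1.520000e+01  5.155000e-01  1.309000e-01  1.605000e-01 -1.736123e+02
 -4.465000e-01  7.422000e-01  6.163900e+00 -3.570000e-02  1.707000e-01
 -4.300000e-03  3.400000e-03  4.000000e-04]
```

Emit:
play_rows:
  plan:
    - [0, 0, 5, 0, 0.0001, 0, 0]
    - [0, 0, 5, 0, 0.0001, 0, 0]
    - [0, 0, 5, 0, 0.0001, 0, 0]
    - [0, 0, 5, 0, 0.0001, 0, 0]
    - [0, 0, 0, 0, 0, 0, 0]

```text
time: 15.9
position: [0.5159, 0.1313, 0.1607]
ee_rot: [0.002, 0.119, 0.993, 0.0]
wrist_force: [-0.6, -0.1, 6.1]
gripper_width: 0.0121
```

Run:
```python
from avg import *
avg(2)
```

```text
[[1.590000e+01 5.159000e-01 1.313000e-01 1.607000e-01 1.663771e+02]
 [1.595000e+01 5.159000e-01 1.313000e-01 1.607000e-01 1.663989e+02]]
[ 1.59250e+01  5.15900e-01  1.31300e-01  1.60700e-01  1.66388e+02
 -4.77000e-02 -1.57600e-01  6.35150e+00 -2.38000e-02  6.22000e-02
 -3.53000e-02  4.30000e-03  5.00000e-04]
```

Emit:
play_rows:
  plan:
    - [0, 0, 3, 0, 0.0001, 0, 0]
    - [0, 0, 3, 0, 0.0001, 0, 0]
    - [0, 0, 3, 0, 0, 0, 0]
    - [0, 0, 0, 0, 0, 0, 0]

```text
time: 16.5
position: [0.516, 0.1316, 0.1607]
ee_rot: [0.002, 0.196, 0.981, 0.001]
wrist_force: [0.5, -0.4, 7.0]
gripper_width: 0.012
```

Run:
```python
from avg import *
avg(3)
```

```text
[[1.650000e+01 5.160000e-01 1.316000e-01 1.607000e-01 1.573874e+02]
 [1.655000e+01 5.160000e-01 1.315000e-01 1.607000e-01 1.574002e+02]
 [1.660000e+01 5.160000e-01 1.316000e-01 1.607000e-01 1.574041e+02]]
[ 1.655000e+01  5.160000e-01  1.316000e-01  1.607000e-01  1.573972e+02
  1.641000e-01 -7.990000e-02  6.510100e+00 -7.600000e-03  5.040000e-02
 -1.810000e-02  4.300000e-03  5.000000e-04]
```

Emit:
play_rows:
  plan:
    - [0, 0, 3, 0, 0.0001, 0, 0]
    - [0, 0, 3, 0, 0.0001, 0, 0]
    - [0, 0, 3, 0, 0, 0, 0]
    - [0, 0, 0, 0, 0, 0, 0]

```text
time: 17.15
position: [0.5161, 0.1317, 0.1607]
ee_rot: [0.002, 0.272, 0.962, 0.001]
wrist_force: [-0.6, 0.8, 6.9]
gripper_width: 0.0122
```

Run:
```python
from avg import *
avg(3)
```

```text
[[1.715000e+01 5.161000e-01 1.317000e-01 1.607000e-01 1.483871e+02]
 [1.720000e+01 5.161000e-01 1.317000e-01 1.607000e-01 1.484030e+02]
 [1.725000e+01 5.161000e-01 1.317000e-01 1.607000e-01 1.484040e+02]]
[ 1.72000e+01  5.16100e-01  1.31700e-01  1.60700e-01  1.48398e+02
  6.22000e-02  1.60000e-03  6.34410e+00 -1.04000e-02  4.23000e-02
  1.36000e-02  4.40000e-03  5.00000e-04]
```

Emit:
play_rows:
  plan:
    - [0, 0, 3, 0, 0.0001, 0, 0]
    - [0, 0, 3, 0, 0.0001, 0, 0]
    - [0, 0, 3, 0, 0, 0, 0]
    - [0, 0, 0, 0, 0, 0, 0]

```text
time: 17.8
position: [0.5158, 0.1316, 0.1605]
ee_rot: [0.002, 0.347, 0.938, 0.0]
wrist_force: [-1.0, -0.3, 6.3]
gripper_width: 0.0117
```

Run:
```python
from avg import *
avg(3)
```

```text
[[1.780000e+01 5.158000e-01 1.316000e-01 1.605000e-01 1.393806e+02]
 [1.785000e+01 5.158000e-01 1.316000e-01 1.605000e-01 1.393955e+02]
 [1.790000e+01 5.158000e-01 1.316000e-01 1.605000e-01 1.393951e+02]]
[ 1.785000e+01  5.158000e-01  1.316000e-01  1.605000e-01  1.393904e+02
 -6.283000e-01 -3.356000e-01  6.175800e+00 -1.800000e-01  1.935000e-01
 -1.680000e-02  3.600000e-03 -2.000000e-04]
```

Emit:
play_rows:
  plan:
    - [0, 0, 2, 0, 0.0001, 0, 0]
    - [0, 0, 2, 0, 0, 0, 0]
    - [0, 0, 0, 0, 0, 0, 0]

```text
time: 18.32
position: [0.5157, 0.1316, 0.1605]
ee_rot: [0.002, 0.379, 0.925, 0.0]
wrist_force: [-0.2, -0.5, 7.1]
gripper_width: 0.0117
```

Run:
```python
from avg import *
avg(3)
```

```text
[[1.832500e+01 5.157000e-01 1.316000e-01 1.605000e-01 1.354185e+02]
 [1.837500e+01 5.158000e-01 1.316000e-01 1.605000e-01 1.354235e+02]
 [1.842500e+01 5.157000e-01 1.316000e-01 1.605000e-01 1.354258e+02]]
[ 1.837500e+01  5.157000e-01  1.316000e-01  1.605000e-01  1.354226e+02
 -7.444000e-01 -8.319000e-01  6.937400e+00 -2.600000e-01  2.835000e-01
  1.444000e-01  3.300000e-03 -5.000000e-04]
```

Emit:
play_rows:
  plan:
    - [0, 0, 2, 0, 0, 0, 0]
    - [0, 0, 2, 0, 0.0001, 0, 0]
    - [0, 0, 0, 0, 0, 0, 0]

```text
time: 18.85
position: [0.5158, 0.1316, 0.1604]
ee_rot: [0.002, 0.412, 0.911, 0.0]
wrist_force: [-0.5, -1.0, 5.9]
gripper_width: 0.0119
```

Run:
```python
from avg import *
avg(3)
```

```text
[[ 18.85     0.5158   0.1316   0.1604 131.3974]
 [ 18.9      0.5158   0.1317   0.1604 131.4061]
 [ 18.95     0.5158   0.1316   0.1604 131.4026]]
[ 1.890000e+01  5.158000e-01  1.316000e-01  1.604000e-01  1.314021e+02
 -5.206000e-01 -1.068200e+00  5.880400e+00 -2.685000e-01  1.930000e-01
  5.770000e-02  3.300000e-03 -6.000000e-04]
```

Emit:
play_rows:
  plan:
    - [0, 0, 2, 0, 0, 0, 0]
    - [0, 0, 2, 0, 0.0001, 0, 0]
    - [0, 0, 0, 0, 0, 0, 0]

```text
time: 19.38
position: [0.5161, 0.1319, 0.1605]
ee_rot: [0.002, 0.443, 0.896, 0.001]
wrist_force: [0.6, -1.2, 7.1]
gripper_width: 0.0116
```

Run:
```python
from avg import *
A=avg(4);print(A[:,10])
s=st();p=bot.camera('wrist');cv2.imwrite('pics/w6.png',p['pixels'])
```

```text
[[ 19.375    0.5161   0.1319   0.1605 127.3871]
 [ 19.425    0.5161   0.132    0.1606 127.4003]
 [ 19.475    0.5162   0.132    0.1606 127.3995]
 [ 19.525    0.5162   0.132    0.1606 127.3981]]
[ 1.945000e+01  5.161000e-01  1.320000e-01  1.606000e-01  1.273962e+02
 -1.739000e-01 -5.370000e-01  6.636100e+00 -5.490000e-02  9.630000e-02
 -9.000000e-03  3.800000e-03  2.000000e-04]
[-0.03909423 -0.03797064 -0.00996997  0.05095647]
```

View pics/w6.png

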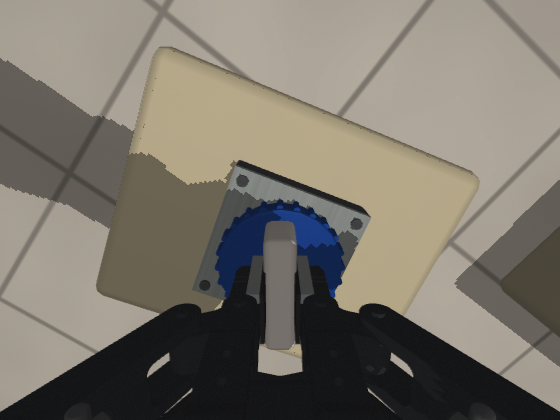

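Emit:
play_rows:
  plan:
    - [0, 0, 2, 0, 0, 0, 0]
    - [0, 0, 2, 0, 0.0001, 0, 0]
    - [0, 0, 0, 0, 0, 0, 0]

```text
time: 20.0
position: [0.5161, 0.1319, 0.1606]
ee_rot: [0.002, 0.474, 0.88, 0.001]
wrist_force: [-0.9, -0.9, 7.0]
gripper_width: 0.0124
```

Run:
```python
from avg import *
A=avg(4);print(A[:,10])
```

```text
[[ 20.       0.5161   0.1319   0.1606 123.3933]
 [ 20.05     0.5161   0.1319   0.1605 123.4025]
 [ 20.1      0.5161   0.132    0.1606 123.403 ]
 [ 20.15     0.5161   0.1319   0.1605 123.405 ]]
[ 2.007500e+01  5.161000e-01  1.320000e-01  1.606000e-01  1.234009e+02
 -6.463000e-01 -1.015700e+00  7.019200e+00 -1.639000e-01  1.955000e-01
  1.930000e-02  3.600000e-03 -0.000000e+00]
[-0.03611649  0.05319326  0.05040661  0.00975183]
```

Emit:
play_rows:
  plan:
    - [0, 0, 2, 0, 0, 0, 0]
    - [0, 0, 2, 0, 0.0001, 0, 0]
    - [0, 0, 0, 0, 0, 0, 0]

```text
time: 20.58
position: [0.516, 0.1318, 0.1605]
ee_rot: [0.002, 0.505, 0.863, 0.001]
wrist_force: [-1.0, -0.5, 7.1]
gripper_width: 0.0118
```

Run:
```python
from avg import *
A=avg(4);print(A[:,10])
```

```text
[[ 20.575    0.516    0.1318   0.1605 119.3902]
 [ 20.625    0.516    0.1319   0.1605 119.397 ]
 [ 20.675    0.516    0.1319   0.1605 119.4016]
 [ 20.725    0.516    0.1319   0.1605 119.3985]]
[ 2.065000e+01  5.160000e-01  1.319000e-01  1.605000e-01  1.193968e+02
 -1.327700e+00 -8.344000e-01  7.131600e+00 -2.437000e-01  2.614000e-01
  9.300000e-03  3.200000e-03 -4.000000e-04]
[-0.02589651  0.03847832  0.02637678 -0.00186067]
```

Emit:
play_rows:
  plan:
    - [0, 0, 2, 0, 0, 0, 0]
    - [0, 0, 2, 0, 0.0001, 0, 0]
    - [0, 0, 0, 0, 0, 0, 0]

```text
time: 21.15
position: [0.5161, 0.1319, 0.1605]
ee_rot: [0.002, 0.534, 0.845, 0.001]
wrist_force: [-1.9, -1.4, 6.8]
gripper_width: 0.0123
```

Run:
```python
from avg import *
A=avg(4);print(A[:,10],st()['joint_torque'].round(3),st()['joints'].round(3))
```

```text
[[ 21.15     0.5161   0.1319   0.1605 115.4307]
 [ 21.2      0.5161   0.1319   0.1605 115.4398]
 [ 21.25     0.5161   0.1319   0.1605 115.4371]
 [ 21.3      0.5161   0.1319   0.1605 115.4405]]
[ 2.12250e+01  5.16100e-01  1.31900e-01  1.60500e-01  1.15437e+02
 -1.09350e+00 -1.38770e+00  7.17810e+00 -2.62200e-01  2.79000e-01
  2.10000e-01  3.20000e-03 -6.00000e-04]
[0.19617054 0.22081635 0.23330866 0.18974578] [  0.293 -33.323  24.58   -0.504   0.315   0.217] [ 1.290e-01  1.830e-01 -3.570e-01  1.027e+00 -1.000e-03  1.256e+00]
```

Emit:
play_rows:
  plan:
    - [0, 0, 2, 0, 0, 0, 0]
    - [0, 0, 2, 0, 0.0001, 0, 0]
    - [0, 0, 0, 0, 0, 0, 0]

```text
time: 21.72
position: [0.5165, 0.1323, 0.1606]
ee_rot: [0.001, 0.564, 0.826, 0.001]
wrist_force: [0.7, 0.2, 6.5]
gripper_width: 0.0123
```

Run:
```python
from avg import *
A=avg(4);print(A[:,10],st()['joint_torque'].round(3),st()['joints'].round(3))
```

```text
[[ 21.725    0.5165   0.1323   0.1606 111.39  ]
 [ 21.775    0.5166   0.1323   0.1606 111.3983]
 [ 21.825    0.5166   0.1323   0.1606 111.4018]
 [ 21.875    0.5166   0.1323   0.1606 111.4031]]
[ 2.180000e+01  5.166000e-01  1.323000e-01  1.606000e-01  1.113983e+02
 -8.700000e-03  3.006000e-01  6.925000e+00 -0.000000e+00  1.135000e-01
 -1.370000e-02  4.000000e-03  5.000000e-04]
[-0.0185867  -0.02241997  0.02090229 -0.03449614] [ 2.0000e-02 -3.3501e+01  2.4285e+01 -1.7800e-01  6.0000e-03 -1.4000e-02] [ 0.129  0.184 -0.357  1.027 -0.     1.327]
```

Emit:
play_rows:
  plan:
    - [0, 0, 2, 0, 0, 0, 0]
    - [0, 0, 2, 0, 0.0001, 0, 0]
    - [0, 0, 2, 0, 0, 0, 0]
    - [0, 0, 0, 0, 0, 0, 0]

```text
time: 22.42
position: [0.5168, 0.1323, 0.1606]
ee_rot: [0.002, 0.606, 0.795, 0.001]
wrist_force: [0.2, 0.1, 7.1]
gripper_width: 0.0121
```

Run:
```python
from avg import *
A=avg(4);print(A[:,10],st()['joint_torque'].round(3),st()['joints'].round(3))
```

```text
[[ 22.425    0.5168   0.1323   0.1606 105.3908]
 [ 22.475    0.5167   0.1323   0.1606 105.4016]
 [ 22.525    0.5168   0.1323   0.1607 105.4001]
 [ 22.575    0.5168   0.1323   0.1606 105.3994]]
[ 2.25000e+01  5.16800e-01  1.32300e-01  1.60600e-01  1.05398e+02
  1.23100e-01 -4.27200e-01  6.76820e+00 -2.84000e-02  6.03000e-02
 -2.08000e-02  4.20000e-03  5.00000e-04]
[-2.87817759e-02 -6.46889606e-02 -8.44327434e-05  1.05547368e-02] [ 7.2000e-02 -3.3510e+01  2.4228e+01 -1.3500e-01  2.8000e-02 -1.3000e-02] [ 0.13   0.184 -0.356  1.027 -0.     1.431]
```

Emit:
play_rows:
  plan:
    - [0, 0, 1.5, 0, 0, 0, 0]
    - [0, 0, 1.5, 0, 0.0001, 0, 0]
    - [0, 0, 0, 0, 0, 0, 0]

```text
time: 23.0
position: [0.5166, 0.1321, 0.1606]
ee_rot: [0.001, 0.627, 0.779, 0.001]
wrist_force: [-0.5, -1.3, 7.9]
gripper_width: 0.0121
```

Run:
```python
from avg import *
A=avg(4);print(A[:,10])
```

```text
[[ 23.       0.5166   0.1321   0.1606 102.3977]
 [ 23.05     0.5165   0.1321   0.1606 102.4052]
 [ 23.1      0.5165   0.1321   0.1606 102.404 ]
 [ 23.15     0.5165   0.1321   0.1606 102.4023]]
[ 2.307500e+01  5.165000e-01  1.321000e-01  1.606000e-01  1.024023e+02
 -4.451000e-01 -1.161900e+00  6.930700e+00 -1.893000e-01  2.308000e-01
  2.740000e-02  3.500000e-03 -2.000000e-04]
[ 0.0076624   0.09353371  0.01953953 -0.01126741]
```

Emit:
play_rows:
  plan:
    - [0, 0, -1.5, 0, 0, 0, 0]
    - [0, 0, -1.5, 0, -0.0001, 0, 0]
    - [0, 0, 0, 0, 0, -0.0007, 0]
    - [0, 0, 0, 0, 0, -0.0007, 0]
    - [0, 0, 0, 0, 0, 0, 0]
    - [0, 0, 0, 0, 0, 0, 0]

```text
time: 23.95
position: [0.5164, 0.1322, 0.1613]
ee_rot: [0.001, 0.606, 0.795, 0.001]
wrist_force: [2.1, -0.4, 4.7]
gripper_width: 0.0123
```

Run:
```python
from avg import *
A=avg(3);print(A[:,10])
```

```text
[[ 23.95     0.5164   0.1322   0.1613 105.4028]
 [ 24.       0.5162   0.1322   0.1613 105.403 ]
 [ 24.05     0.5161   0.1322   0.1613 105.402 ]]
[ 2.400000e+01  5.163000e-01  1.322000e-01  1.613000e-01  1.054026e+02
  1.743100e+00 -3.194000e-01  5.080300e+00 -3.950000e-02 -5.115000e-01
  2.880000e-02  2.800000e-03  3.000000e-04]
[0.01241871 0.02953067 0.04436638]
```

Emit:
play_rows:
  plan:
    - [0, 0, 0, 0, 0, 0, 0.15]
    - [0, 0, 0, 0, 0, 0, 0.3]
    - [0, 0, 0, 0, 0, 0, 0.6]
    - [0, 0, 0, 0, 0, 0, 0.6]
    - [0, 0, 0, 0, 0, 0, 0.6]
    - [0, 0, 0, 0, 0, -0.01, 0.6]
    - [0, 0, 0, 0, 0, -0.03, 0.6]
    - [0, 0, 0, 0, 0, -0.04, 0.6]
    - [0, 0, 0, 0, 0, -0.02, 0.6]
    - [0, 0, 0, 0, 0, 0, 0.6]

```text
time: 25.35
position: [0.5166, 0.1324, 0.2633]
ee_rot: [0.002, 0.606, 0.796, 0.002]
wrist_force: [-0.1, 0.3, -0.8]
gripper_width: 0.0514
```

Run:
```python
from look import *
s,p=look('w7',[('cap_grip',.1415),('cap',.1165)])
P=cloud(p,s);Z=P[...,2];I=p['pixels'].astype(int)
w=(I.min(2)>60)&(np.abs(Z-.1475)<.006)&(np.hypot(P[...,0]-.516,P[...,1]-.131)<.04)
q=P[w];print(len(q),'z pct',np.percentile(q[:,2],[5,50,95]),cv2.minAreaRect(q[:,:2].astype(np.float32)))
b=(np.abs(Z-.1295)<.004)&(np.hypot(P[...,0]-.516,P[...,1]-.131)<.034)
q=P[b];print('disc top',np.median(q[:,2]),cv2.minEnclosingCircle(q[:,:2].astype(np.float32)))
A=np.c_[q[:,:2]-q[:,:2].mean(0),np.ones(len(q))];print('tilt',np.linalg.lstsq(A,q[:,2],rcond=None)[0])
f=(np.abs(Z-.115)<.003)&(np.hypot(P[...,0]-.516,P[...,1]-.131)<.055);print('flange z',np.median(Z[f]),cv2.minAreaRect(P[f][:,:2].astype(np.float32)))
```

```text
25.35 [0.5166 0.1324 0.2633] yaw 105.41 tilt [ 5.4e-03  7.0e-04 -1.0e+00] q [ 0.13   0.107 -0.219  1.24   0.     1.431] F [-0.09  0.33 -0.85] T [ 0.047 -0.02  -0.028] 0.0514
cap_grip [276.3, 218.3] 0.78 [0.5163 0.1266 0.1415]
cap [280.0, 203.9] 0.79 [0.5181 0.1315 0.1165]
65 z pct [0.14303147 0.14746921 0.15283795] ((0.5097036957740784, 0.15557163953781128), (0.01328988280147314, 0.0024743052199482918), 15.563368797302246)
disc top 0.1304668983456394 ((0.516643762588501, 0.13062994182109833), 0.03344827517867088)
tilt [ 0.00052549 -0.00566027  0.13038055]
flange z 0.11508507299817355 ((0.5158643126487732, 0.13078846037387848), (0.07633072137832642, 0.07655765116214752), 16.152082443237305)
```

View pics/w7.png

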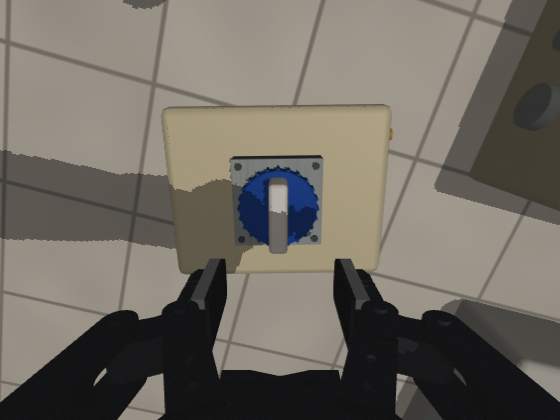

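Run:
```python
from h import *
p=bot.camera('top');cv2.imwrite('pics/top1.png',p['pixels'])
s=st()
for l in ['pill_jar','beaker','amber_bottle','pipette']: print(l,[r['centre'] for r in bot.landmark_of(p,l)[:1]])
print(bot.job_done())
```

```text
pill_jar [[344.1, 242.7]]
beaker []
amber_bottle [[387.8, 147.8]]
pipette [[414.7, 227.2]]
the job is handed in; nothing more can be done
None
```

I put the cap in the port, pressed it about 4 mm onto the seal, turned it clockwise to the stop and on through two ratchet clicks, then released it and handed the job in. The clock stood at about 25 s. The click count is inferred from the measurements below, because the tongue and ratchet could not be seen.

**Clicks:** Turning torque built up and fell away twice, at about 61–65° and 81–85° of turn. That is the ratchet's 20° pitch, and both times the tool shifted sideways by the same small amount. The highest torques I sampled were 0.14 and 0.21 N m, because my readings were 4° apart and missed the 0.4 N m peaks. I turned on to 94°, past the furthest possible stop at 92°, and read no torque. That fits two clicks already made and no third.

**Cap position after release:**
- The disc's top was at z = 0.1305, so the tongue foot is about 10 mm below the mouth and held under the lip.
- The cap's centre was about 0.8 mm from the port's centre.
- It was tilted by less than 0.01 rad.
- The gripper was about 10 cm above and clear of it.

**Flange load:** I saw no sign of a heavy load on the flange. The upward force at the wrist stayed below about 10 N in every reading.

**Bystanders:** The arm was never near the jar, beaker, bottle or pipette. In the last top picture the jar, bottle and pipette were within a few pixels of where they started. The network did not report the beaker in that picture, and I did not view it myself, so the beaker has no final check.

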